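Reseat the access panel of a vapour filter box

TASK

The filter box has a new self-adhesive gasket under its access panel. First lift the staining rack off the panel by the black bar of its handle and stand it upright, without dropping it, in the wide part of the nearer black slide tray, just right of the box; then turn the red quarter-turn fastener until its slot lines up with the two black lines on the panel, so that its cross-bar can enter the frame, and press the panel fully down against the frame with the gripper. Finish while still holding the panel pressed down so that the gasket can stick, and leave everything else where it stands.

Things in the scene. Friction and masses are not known exactly. Their poses are not given: they have to be found in the camera images.
- stain_rack_b: salmon-pink staining rack full of orange-ended slides, 38 x 100 mm, 0.15-0.25 kg, standing on the aluminium panel behind the fastener. Origin: centre of its underside; y along its length. Rigid wire handle with a black bar along y, 12 mm thick (x), 94 mm long, 106 to 113 mm straight above the origin; wires at y = +-45 mm, a thin hook above it is only drawn. Frame and slides end below 80 mm.
- slide_tray: the nearer of two black slide trays, green card in it, on the bench just right of the box, fixed, 185 (x) x 245 (y) mm; rim 6 mm wide, 16 mm high; floor 3 mm thick. Origin: centre of its underside. A rib 13 mm high at x = 50 to 54 mm, along y, divides the wide part (x -86 to 50, y +-116 mm) from a narrow strip.
- tray_well (a point): centre of the floor of the tray's wide part, on the floor's surface (3 mm above the tray's underside); axes as the tray's. Clear floor: x +-68 mm, y +-116 mm.
- filter_box: white vapour filter box, fixed to the bench, 190 (x) x 210 (y) x 80 mm high to the top of its frame, louvred front facing -x. Origin: centre of its underside; x to its back, y to its left.
- panel_top (a point): centre of the top of the aluminium access panel (174 (x) x 194 (y) x 10 mm) that lies on the box and moves only straight up and down on captive guide pins; axes as the box's. 97 mm above the bench at the start, 90 mm when home. Flat apart from the fastener and a washer of 19 mm radius, 2 mm high, under it.
- access_panel (a joint): how far the panel is pressed down, m: 0 = raised on its gasket, 0.007 = fully home against the frame. It springs back: about 7 N to start it, 11 N to hold it home. While the fastener is more than about 0.29 rad out of line its cross-bar lands on the frame and the panel stops after about 1 mm.
- quarter_turn (a joint): angle of the red fastener, rad: 0 = its wing and slot in line with the box's y axis and the two black lines (passes the frame); positive = anticlockwise from above. Range -0.4 to 1.75, starts at 0.6 to 1.55; no stop or click at 0; friction 0.04 N m, stays where left.
- wing_grip (a point): on the fastener's vertical axis (the panel's centre), 18 mm above the panel's top, the height to grip. Axes turn with the wing: y along it, x across. The red wing is 30 mm long (y), 9 mm thick (x), 6 to 25 mm above the panel's top, on a round flange 29 mm across whose top is 8 mm above the panel. A black slot runs along the wing's top.
- box_green_b: bystander: open white card box with green slide holders, 62 x 90 x 33 mm, behind the filter box and the tray; origin: centre of its underside
- cassette_1: bystander: white tissue cassette, 28 x 41 x 12 mm, at the bench's front edge on the left; origin: centre of its underside
- petri_dish: bystander: clear petri dish, 61 mm across, 14 mm high, near the bench's front edge, between box and tray; origin: centre of its underside
- reagent_1: bystander: white reagent bottle with black cap, 33 mm across, 85 mm high, behind the filter box; origin: centre of its underside
There are look-alikes about, which are no part of the job. Of the things that look like the stain_rack_b, the smaller one is meant.

How it is judged:
By the outcome, as a careful person would: the job done as asked, in the order asked, and still so for the second after the job is handed in, while the arm keeps its last pose, push and grip.
It also fails if it takes over 58 s, if anything falls off the work surface, if the arm or the gripper's body presses on something with over 40 N, if the wrist force passes 120 N, or if a joint passes its speed limit or range.

ROBOT

A 6-joint arm with a two-finger parallel gripper is mounted at the origin on a cart in front of the work surface, level with it; the furniture and walls round the work are solid. World frame = base frame: x ahead of the robot, y to its left, z up, the work surface at z = 0. Lengths are in m, angles in rad, forces in N, time in s.
With the tool pointing down it reaches from about 0.225 to 0.875 m from the base axis. Payload 3.4 kg.
Tool frame: the origin (TCP) lies between the finger pads; the fingertips stand 19 mm ahead of it and the grasp point (between the pads) is the TCP; z points along the fingers, y is the line along which they close (so a half turn about z gives the same grasp; the last joint's range is limited). The gripper opens to 85 mm and grips with 20 to 120 N. Pads are 22 mm wide; open, the fingers measure 114 mm over their backs; the gripper's body (76 mm by 85 mm) begins 54 mm behind the grasp point. The pads swing forward as they close: fully open they stand 13 mm farther back than shut.
Start: joints at [-1.3, 0.276, 1.505, -0, 1.361, -0.121], TCP at [0.22, -0.531, 0.219] pointing down, gripper open.
Joint ranges: [-2.89, 2.89], [-0.75, 2.08], [0.22, 2.7], [-1.18, 4.32], [0.11, 2.71], [-2.7, 2.7]. Speed limits (rad/s): [2.57, 2.57, 3.14, 3.14, 3.14, 3.14].

INTERFACE

Orientations are given as a unit quaternion [w, x, y, z].
In Python, from rig import get_state, imaging, ticket gives the robot as it stands. The module is installed in compiled form; this text tells all that it offers.
- The arm moves only by the shell command python3 -m inch 'ROWS' [FORCE]. ROWS is JSON, a list of rows, each an object with "claw": the opening, from -1 (shut) to 1 (fully open); "travel": the shift along the world's x, y, z in units of 200 mm (1.0 is 200 mm), a list of three; "turn": the turn about the world's z in units of 180 degrees (1.0 is 180 degrees). A call has 1 to 5 rows; each row is the pose to reach, as a shift and turn from the pose commanded when the call began, turning the shorter way round; what a row does not reach only later rows make up. A row lasts 1/10 s, in which the tool goes at most 50 mm and 8.59 degrees, less where a joint would pass 70% of its speed; a pose out of reach is approached as far as the arm can. A call with a number of a shift or a turn outside -1 to 1 is refused whole. A call with a gripper value outside its range is refused whole. The fingers move at their own pace and stop on an object; FORCE is the grip in N (left out, the last holds). Time passes only in rows, so rows that repeat a pose let the fingers close. It gives the time, the measured TCP pose, the force, the opening and the grip force at its end, in the units of the state.
- get_state(): the state, without advancing time (a new reading comes with each control period).
- imaging.get_image(name): name is "scene" or "top" or "wrist"; returns the picture (420x560x3 uint8, red, green, blue); there is no depth.
- imaging.camera_params(name): a dict with "camera_matrix" (3x3 intrinsics, pixels), "cam_to_world" (4x4, takes a point from camera to world coordinates); the wrist camera has in their place "T_tool_cam" (4x4, takes a point from camera to tool coordinates, whose origin is the TCP and whose axes are the flange's). Camera axes: x right, y down, z forward; pixel columns grow to the right and rows downward; lengths in m; the calibration is good to about 2 mm. A picture is of the moment at which its call begins: read the wrist's pose just before it. camera_params takes no time and is no camera call.
- ticket.sign_off(): hands the job in; it is judged then, once.
The state is a dict: "clock": time; "qpos": joint angles; "qd": joint speeds; "effort": joint torques, N m; "position": TCP position; "ee_rot": TCP orientation; "contact_force": force on the tool from outside, world axes, zero at the start; "moment": the same for the moment, N m; "width": finger opening in m; "gripper_force": force on a finger pad.
Only numpy, scipy, OpenCV 4.12 (cv2) and the standard library are available. Lean on these libraries where they do the work, as an engineer would, in place of code of your own. Each camera call takes 0.05 s, during which the arm holds its last target. There are 200 camera calls.

## Working session

There is one attempt and no reset: what is moved stays moved. The work goes in short steps, Python scripts to look and compute and a shell command to move; the robot and the scene stay as the last step left them, time stands still between calls to the robot, and variables do not carry over. Pictures are saved under pics/ and viewed, at most 10 in all, crops included, and the job is handed in when it is done.

```bash
mkdir -p pics; cat > h.py <<'E'
import numpy as np, cv2
from rig import get_state, imaging, ticket
from scipy.spatial.transform import Rotation as R
def cam(name,st=None):
    p=imaging.camera_params(name); K=np.array(p["camera_matrix"])
    if name!="wrist": return K,np.array(p["cam_to_world"])
    st=st or get_state(); T=np.eye(4); q=st["ee_rot"]
    T[:3,:3]=R.from_quat([q[1],q[2],q[3],q[0]]).as_matrix(); T[:3,3]=st["position"]
    return K,T@np.array(p["T_tool_cam"])
def ray(K,T,u,v,z):
    d=T[:3,:3]@np.linalg.solve(K,[u,v,1]); o=T[:3,3]
    return o+d*(z-o[2])/d[2]
def proj(K,T,P):
    c=np.linalg.inv(T)@np.append(P,1); q=K@c[:3]; return q[:2]/q[2]
def save(name,fn):
    im=imaging.get_image(name); cv2.imwrite("pics/"+fn,im[:,:,::-1]); return im
E
python3 - <<'E'
from h import *
a=save("scene","s0.png");b=save("top","t0.png")
for n in("scene","top"):
    K,T=cam(n);print(K.round(1),T.round(3))
s=get_state();print(s["clock"],s["ee_rot"],s["width"])
E
```

```text
[[539.7   0.  274.7]
 [  0.  539.7 207.4]
 [  0.    0.    1. ]] [[-0.418 -0.483  0.769 -0.909]
 [-0.908  0.216 -0.358  0.772]
 [ 0.007 -0.848 -0.529  1.095]
 [ 0.     0.     0.     1.   ]]
[[505.1   0.  279.5]
 [  0.  505.1 213.4]
 [  0.    0.    1. ]] [[-0.005 -0.987  0.162  0.313]
 [-1.     0.008  0.016  0.063]
 [-0.017 -0.162 -0.987  1.606]
 [ 0.     0.     0.     1.   ]]
0.1 [-7.99801809e-04  9.80872657e-01  1.94648887e-01 -4.76457246e-05] 0.0853311976802256
```

View pics/s0.png

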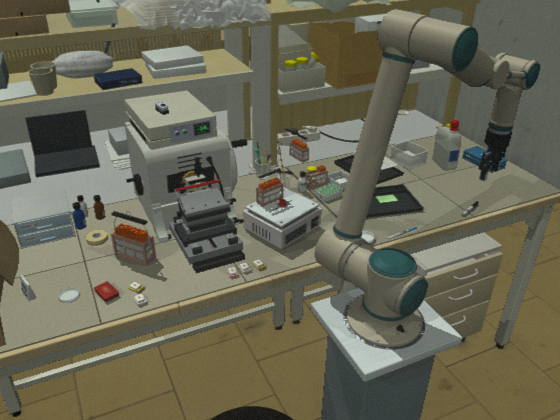

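View pics/t0.png

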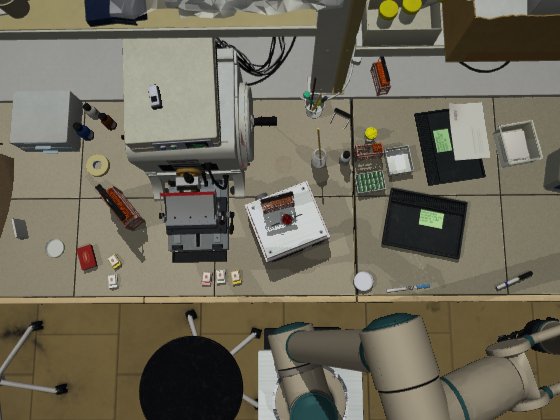

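The scene shows racks at top-view pixels (278,201) on the white box's panel, (122,207) on the bench at left (larger), and (380,77) far right at the back. The one at (278,201) fits: it stands on the panel, behind the red fastener at (287,219). The nearer tray is at (425,223). I'll confirm in an enlarged crop.

```bash
python3 - <<'E'
import cv2,numpy as np
t=cv2.imread("pics/t0.png")
a=cv2.resize(t[170:280,235:345],(600,600),interpolation=cv2.INTER_CUBIC)
cv2.imwrite("pics/c1.png",a)
b=cv2.resize(t[175:275,370:480],None,fx=5,fy=5,interpolation=cv2.INTER_CUBIC); cv2.imwrite("pics/c2.png",b)
E
```

```text
(no output)
```

View pics/c1.png

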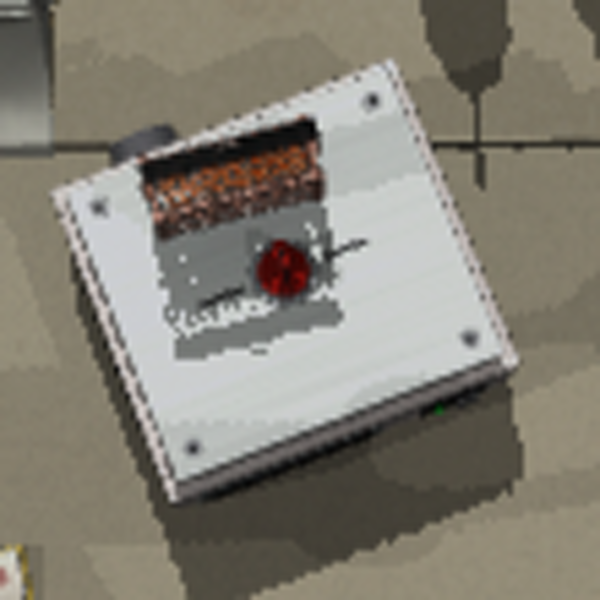

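View pics/c2.png

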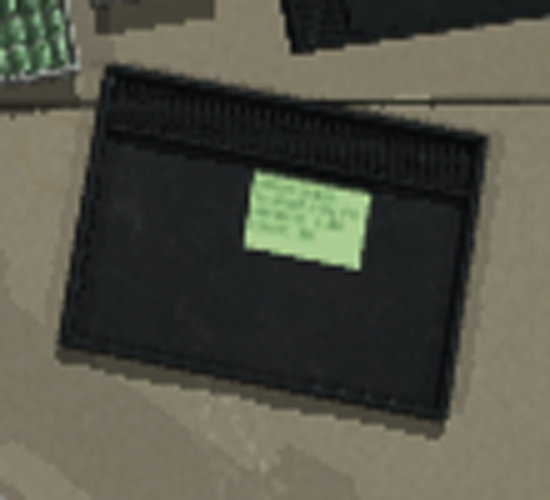

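The crop confirms it: rack with black bar from crop (143,168) to (315,128), behind the red fastener at (285,268). The black lines run (205,302) to (365,243). The tray crop shows rim corners (108,67), (486,135), (443,420), (62,350), with the narrow strip at the back.

```bash
python3 - <<'E'
from h import *
K,T=cam("top")
c1=lambda u,v,z:ray(K,T,235+u/5.4545,170+v/5.4545,z)
c2=lambda u,v,z:ray(K,T,370+u/5,175+v/5,z)
ang=lambda d:np.degrees(np.arctan2(d[1],d[0]))
P=[c1(*p,.09) for p in((62,190),(393,65),(513,360),(175,495))]
print("box",np.mean(P,0).round(4),[np.linalg.norm(P[i]-P[i-1]).round(3) for i in range(4)],[ang(P[0]-P[1]),ang(P[3]-P[2]),ang(P[0]-P[3]),ang(P[1]-P[2])])
L=[c1(205,302,.097),c1(365,243,.097)];print("lines",np.mean(L,0),ang(L[0]-L[1]))
print("fast",c1(285,268,.12))
B=[c1(143,168,.21),c1(315,128,.21)];print("bar",np.mean(B,0),np.linalg.norm(B[0]-B[1]),ang(B[0]-B[1]))
Q=[c2(*p,.016) for p in((108,67),(486,135),(443,420),(62,350))]
print("tray",np.mean(Q,0),[np.linalg.norm(Q[i]-Q[i-1]).round(3) for i in range(4)],[ang(Q[0]-Q[1]),ang(Q[3]-Q[2]),ang(Q[0]-Q[3])])
d=Q[0]-Q[3]+Q[1]-Q[2];d/=np.linalg.norm(d);print("well",np.mean(Q,0)-.018*d)
s=get_state();print(s["position"],R.from_quat(np.roll(s["ee_rot"],-1)).as_matrix().round(3))
E
```

```text
box [0.5402 0.0648 0.09  ] [np.float64(0.182), np.float64(0.199), np.float64(0.179), np.float64(0.201)] [np.float64(110.59791207563562), np.float64(111.39964744168853), np.float64(20.27539305871732), np.float64(20.88801939637851)]
lines [0.54112842 0.06510011 0.097     ] 110.00949877256194
fast [0.54011496 0.0651105  0.12      ]
bar [0.58928266 0.09342084 0.21      ] 0.09122494007504907 102.8487712015213
tray [ 0.5392168  -0.37012321  0.016     ] [np.float64(0.185), np.float64(0.242), np.float64(0.185), np.float64(0.24)] [np.float64(78.97704260233827), np.float64(79.06918952648786), np.float64(-11.301001656179434)]
well [ 0.52158806 -0.36648625  0.016     ]
[ 0.21943346 -0.53095932  0.21855023] [[ 0.924  0.382 -0.   ]
 [ 0.382 -0.924  0.002]
 [ 0.    -0.002 -1.   ]]
```

```bash
r='{"claw":1,"travel":[0.5,0.8,0.55],"turn":0.222}'; python3 -m inch '[{"claw":1,"travel":[0.5,0.8,0.55],"turn":0.222},{"claw":1,"travel":[0.5,0.8,0.55],"turn":0.222},{"claw":1,"travel":[0.5,0.8,0.55],"turn":0.222},{"claw":1,"travel":[0.5,0.8,0.55],"turn":0.222},{"claw":1,"travel":[0.5,0.8,0.55],"turn":0.222}]' 40
python3 -m inch '[{"claw":1,"travel":[0.6,1.0,0],"turn":0.224},{"claw":1,"travel":[0.6,1.0,0],"turn":0.224},{"claw":1,"travel":[0.6,1.0,0],"turn":0.224},{"claw":1,"travel":[0.6,1.0,0],"turn":0.224},{"claw":1,"travel":[0.6,1.0,0],"turn":0.224}]'
python3 -m inch '[{"claw":1,"travel":[0.6,1.0,0],"turn":0},{"claw":1,"travel":[0.6,1.0,0],"turn":0},{"claw":1,"travel":[0.6,1.0,0],"turn":0},{"claw":1,"travel":[0.6,1.0,0],"turn":0},{"claw":1,"travel":[0.6,1.0,0],"turn":0}]'
```

```text
clock: 0.6
position: [0.3215, -0.3688, 0.3321]
ee_rot: [0.002, 0.853, 0.521, 0.001]
contact_force: [0.4, -0.1, -0.4]
width: 0.0855
gripper_force: 0.0
clock: 1.1
position: [0.4404, -0.1684, 0.3291]
ee_rot: [-0.0, 0.622, 0.783, 0.001]
contact_force: [0.2, -0.2, -0.5]
width: 0.0853
gripper_force: 0.0
clock: 1.6
position: [0.5605, 0.0317, 0.3286]
ee_rot: [-0.001, 0.623, 0.782, 0.0]
contact_force: [0.2, -1.2, 1.1]
width: 0.0854
gripper_force: 0.0
```

```bash
python3 -m inch '[{"claw":1,"travel":[0.145,0.305,0],"turn":0},{"claw":1,"travel":[0.145,0.305,0],"turn":0},{"claw":1,"travel":[0.145,0.305,0],"turn":0}]'
python3 - <<'E'
from h import *
s=get_state();K,T=cam("wrist",s);im=save("wrist","w1.png")
m=R.from_quat(np.roll(s["ee_rot"],-1)).as_matrix();print(s["position"],np.degrees(np.arctan2(m[1,1],m[0,1])))
for y in(-.047,0,.047):
    a=np.radians(102.8);print(proj(K,T,np.array([.5893,.0934,.21])+y*np.array([np.cos(a),np.sin(a),0])))
print(proj(K,T,[.540,.065,.122]),proj(K,T,[.589,.093,.18]))
E
```

```text
clock: 1.9
position: [0.5891, 0.0918, 0.3281]
ee_rot: [-0.001, 0.623, 0.782, -0.0]
contact_force: [-0.4, -1.5, 0.0]
width: 0.0855
gripper_force: 0.0
[0.58906259 0.09179236 0.32807026] 12.934673934813118
[285.51316517 249.0800096 ]
[285.65916946 198.8812574 ]
[285.81874481 144.01654646]
[238.21183401 195.44298522] [285.18739545 192.06564294]
```

View pics/w1.png

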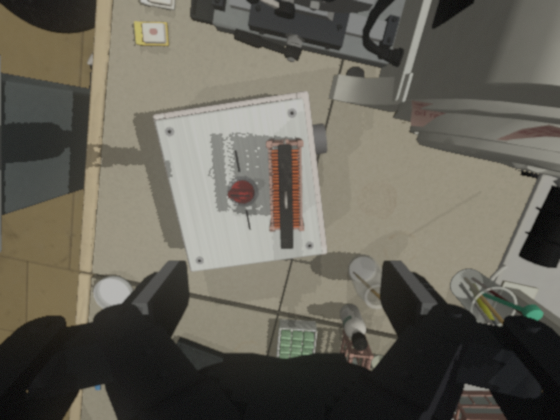

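The black bar runs (286,145) to (287,248), exactly where predicted and centred between the fingers; the fastener is at (241,192). Descending and gripping.

```bash
python3 -m inch '[{"claw":1,"travel":[0,0.005,-0.2],"turn":0},{"claw":1,"travel":[0,0.005,-0.4],"turn":0},{"claw":1,"travel":[0,0.005,-0.55],"turn":0},{"claw":1,"travel":[0,0.005,-0.61],"turn":0},{"claw":1,"travel":[0,0.005,-0.61],"turn":0}]'
python3 -m inch '[{"claw":-1,"travel":[0,0,0],"turn":0},{"claw":-1,"travel":[0,0,0],"turn":0},{"claw":-1,"travel":[0,0,0],"turn":0},{"claw":-1,"travel":[0,0,0],"turn":0},{"claw":-1,"travel":[0,0,0],"turn":0}]' 50
python3 -m inch '[{"claw":-1,"travel":[0,0,0],"turn":0},{"claw":-1,"travel":[0,0,0],"turn":0},{"claw":-1,"travel":[0,0,0],"turn":0},{"claw":-1,"travel":[0,0,0],"turn":0},{"claw":-1,"travel":[0,0,0],"turn":0}]'
```

```text
clock: 2.45
position: [0.5872, 0.0891, 0.206]
ee_rot: [-0.001, 0.625, 0.781, -0.001]
contact_force: [-0.5, -0.3, 0.5]
width: 0.0851
gripper_force: 0.0
clock: 2.95
position: [0.5888, 0.0906, 0.2079]
ee_rot: [0.0, 0.624, 0.781, 0.0]
contact_force: [-0.3, 0.2, 0.9]
width: 0.0123
gripper_force: 0.0
clock: 3.45
position: [0.5885, 0.0906, 0.2073]
ee_rot: [-0.0, 0.624, 0.781, -0.0]
contact_force: [-0.4, -0.3, -0.2]
width: -0.0002
gripper_force: 0.0
```

The fingers shut completely, so the bar isn't held. I'll look.

```bash
python3 - <<'E'
from h import *
s=get_state();im=save("wrist","w2.png");sc=save("scene","s2.png");t=save("top","t2.png")
a=cv2.resize(sc[160:260,220:345],(500,400),interpolation=cv2.INTER_CUBIC)
b=cv2.resize(t[160:270,240:340],(300,330),interpolation=cv2.INTER_CUBIC)
w=cv2.resize(im[60:340,140:440],(300,280))
o=np.zeros((600,800,3),np.uint8);o[:400,:500]=a;o[:330,500:]=b
o=np.zeros((600,800,3),np.uint8);o[:400,:500]=a;o[:300,500:]=b[:300];o[310:590,500:]=w
cv2.imwrite("pics/m2.png",o[:,:,::-1]);print(s["width"],s["gripper_force"])
E
```

```text
-0.00017126753147358683 0.0
```

View pics/m2.png

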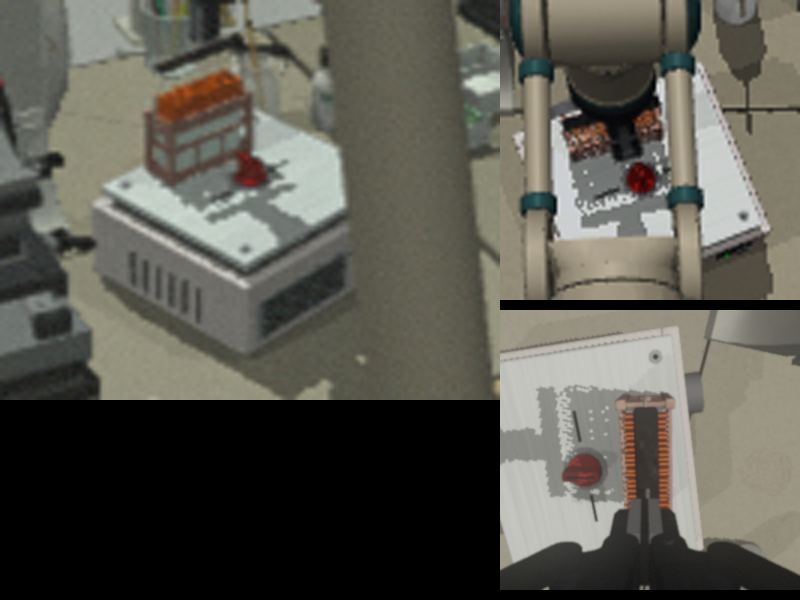

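```bash
python3 - <<'E'
from h import *
s=get_state()
K,T=cam("scene")
sc=cv2.imread("pics/s2.png");p0=proj(K,T,s["position"]);print("tcp full",p0,"crop",(p0-[220,160])*4)
a=np.radians(102.8);d=np.array([np.cos(a),np.sin(a),0])
for z in(.097,.175,.2065): print(z,[((proj(K,T,np.array([.589,.0925,z])+y*d)-[220,160])*4).round() for y in(-.047,.047)])
Kw,Tw=cam("wrist",s);
for z in(.18,.2065): print("w",[proj(Kw,Tw,np.array([.589,.0925,z])+y*d).round() for y in(-.047,0,.047)])
print("w tcp",proj(Kw,Tw,s["position"]), "tip",proj(Kw,Tw,np.array(s["position"])-[0,0,.019]))
c=np.hstack([cv2.resize(sc[100:280,190:350],(480,540),interpolation=cv2.INTER_CUBIC)]);
w=cv2.imread("pics/w2.png");w=cv2.resize(w[130:330,240:346],(318,600))
o=np.zeros((600,800,3),np.uint8);o[:540,:480]=c;o[:,482:]=w;cv2.imwrite("pics/m3.png",o)
E
```

```text
tcp full [270.72617052 173.51594754] crop [202.90468209  54.06379014]
0.097 [array([242., 147.]), array([158., 180.])]
0.175 [array([243.,  71.]), array([157., 103.])]
0.2065 [array([243.,  40.]), array([157.,  71.])]
w [array([286., 303.]), array([286., 233.]), array([286., 154.])]
w [array([287., 328.]), array([287., 250.]), array([287., 159.])]
w tcp [285.05947584 253.77170217] tip [284.98652966 240.775241  ]
```

View pics/m3.png

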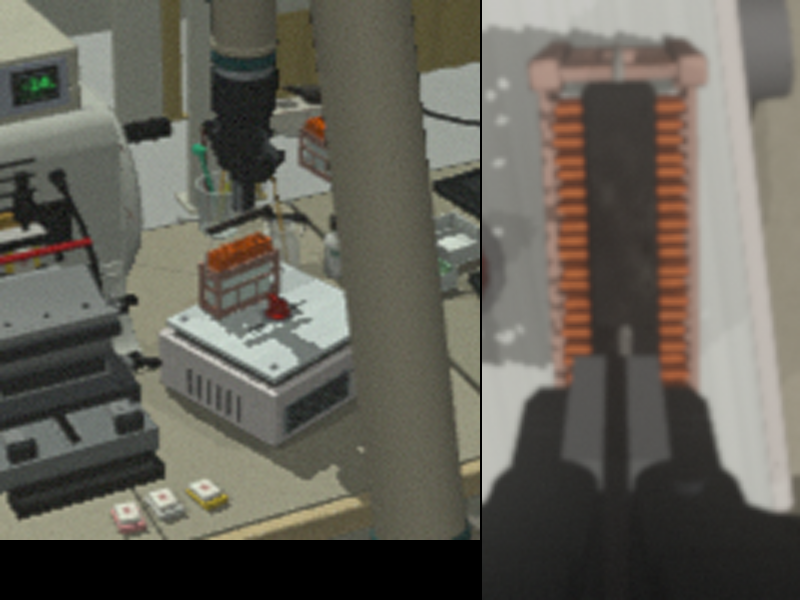

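The scene suggests the shut fingertips ended above or on the bar, higher than nominal. I'll check numerically against the first image.

```bash
python3 - <<'E'
from h import *
a=cv2.imread("pics/s0.png").astype(int);b=cv2.imread("pics/s2.png").astype(int)
d=np.abs(a-b).max(2)
g0=a.mean(2).astype(int);g=b.mean(2).astype(int)
print("cols 256..290");
for v in range(158,186): print(v,"".join("#" if x>40 else "." for x in d[v,250:292])," ","".join("%x"%(min(x,159)//10) for x in g[v,250:292])," ","".join("%x"%(min(x,159)//10) for x in g0[v,250:292]))
K,T=cam("scene")
for z in(.188,.2,.207,.215,.22):print(z,proj(K,T,[.5886,.0907,z]))
E
```

```text
cols 256..290
158 ...................############...........   ffda99ac98abaa9a732342333333335dffffffffff   ffca99ab88aaaa8a96577777778eeeadefeffefefe
159 ...................############...........   ffda9bca769aa99b7423333323333557dfffffffff   feca9bca769aa99b965a9777778dcd97dfeffffffe
160 ...................##########.............   ffdaadb96679b98a9654322223346da8dfffffffff   ffdaacb96679a999867ab876778dcda7dffeeeffef
161 ...................######.................   ffdaacb9667aaa8987554333367bdffbefffffffff   feda9da9667aa989879bc977767bdeeadeeffffeef
162 ..................#######.................   ffda9bca7569a98977565233368bdffbefffffffff   feca9bba6569a988779ba877777bdeebdeeeffefff
163 ..................#..###..................   ffda99ab9679a99a87676333467aeffcdfffffffff   feda99ab9668a99889aa8777777adffadfeefefeff
164 .....................####.................   ffeaa999aabccbaab86763333889dffbdfffffffff   ffea99899abcca9aba9977778879cefadefffffeef
165 ....................#####.................   ffeba9999899a989976653323889aef97efffffedc   ffeb99898899998889a99888ba89aeea7
[... 2216 characters left out ...]
................................   ddeddddeedddcb87876777665565557bccbaccccdd   dddddddddcccca87876776665565657bccabbccccc
183 ..........................................   dddddddddcc9897788766755655566698abbccccdd   ddddddddccb9887788756665565555698aaaccbbcd
184 ..........................................   ddddddddb988677677555555556688877abacccbdd   ddddddddb987677666555555556688877ababcbbdd
185 ..........................................   ddddddeeb866677666555666679877766ababccbdd   ddddddddb776667665555556668877656aa9bbbbcd
0.188 [270.66409663 178.41254225]
0.2 [270.67503383 175.37435031]
0.207 [270.68144825 173.59251848]
0.215 [270.68881029 171.54745365]
0.22 [270.6934286  170.26455664]
```

The fingertips ended at row 170 (z about 0.215), just above the bar (rows 171-174), so the true tip is higher than nominal. I'll open, go 20 mm lower and try again.

```bash
python3 -m inch '[{"claw":1,"travel":[0,0,0],"turn":0},{"claw":1,"travel":[0,0,0],"turn":0},{"claw":1,"travel":[0,0,0],"turn":0},{"claw":1,"travel":[0,0,0],"turn":0},{"claw":1,"travel":[0,0,0],"turn":0}]' 30
python3 -m inch '[{"claw":1,"travel":[0,0,-0.05],"turn":0},{"claw":1,"travel":[0,0,-0.1],"turn":0},{"claw":1,"travel":[0,0,-0.1],"turn":0},{"claw":-0.2,"travel":[0,0,-0.1],"turn":0},{"claw":-0.2,"travel":[0,0,-0.1],"turn":0}]' 30
python3 - <<'E'
from h import *
a=cv2.imread("pics/s0.png").astype(int);b=save("scene","s3.png")[:,:,::-1].astype(int)
d=np.abs(a-b).max(2);s=get_state();print(s["position"],s["width"],s["contact_force"])
for v in range(160,186): print(v,"".join("#" if x>40 else "." for x in d[v,245:297]))
K,T=cam("scene")
m=R.from_quat(np.roll(s["ee_rot"],-1)).as_matrix()
for e in(-1,1):
  for f in(0,.019):print(e,f,proj(K,T,np.array(s["position"])+m[:,1]*e*(s["width"]/2)+m[:,2]*f))
E
```

```text
clock: 4.1
position: [0.5886, 0.0905, 0.2073]
ee_rot: [0.0, 0.624, 0.781, 0.0]
contact_force: [0.3, -0.5, 1.0]
width: 0.0721
gripper_force: 0.0
clock: 4.6
position: [0.5887, 0.0906, 0.1874]
ee_rot: [0.0, 0.624, 0.781, 0.0]
contact_force: [-0.0, 0.1, 0.3]
width: 0.0586
gripper_force: 0.0
[0.58880474 0.09055554 0.18754228] 0.051839651281613205 [0.02869366 0.02207541 1.56908895]
160 ................#######....##############...........
161 ..................#####....####.#########...........
162 ..................#####.....###..#######............
163 ..................#####......##.########............
164 ..................#####......##.########............
165 ..................#####......###########............
166 ..................#####.......##########............
167 ..................#####.......########..............
168 ..................#####......########...............
169 ..................#####........#....................
170 ....................#...............................
171 ....................................................
172 .............................#...
[... 198 characters left out ...]
..........................######.................
177 ..............................####..................
178 ....................................................
179 ....................................................
180 ....................................................
181 ....................................................
182 ....................................................
183 ....................................................
184 ....................................................
185 ....................................................
-1 0 [275.2156968  181.41672284]
-1 0.019 [275.17235169 186.21101747]
1 0 [266.22217987 175.62459076]
1 0.019 [266.22717638 180.36190439]
```

The tip is now at about z=0.203, just below the bar. Going 6 mm lower and closing.

```bash
python3 -m inch '[{"claw":-0.2,"travel":[0,0,-0.03],"turn":0},{"claw":-1,"travel":[0,0,-0.03],"turn":0},{"claw":-1,"travel":[0,0,-0.03],"turn":0},{"claw":-1,"travel":[0,0,-0.03],"turn":0},{"claw":-1,"travel":[0,0,-0.03],"turn":0}]' 30
python3 -m inch '[{"claw":-1,"travel":[0,0,0],"turn":0},{"claw":-1,"travel":[0,0,0],"turn":0},{"claw":-1,"travel":[0,0,0],"turn":0},{"claw":-1,"travel":[0,0,0],"turn":0},{"claw":-1,"travel":[0,0,0],"turn":0}]' 60
```

```text
clock: 5.15
position: [0.5884, 0.0905, 0.1811]
ee_rot: [-0.0, 0.624, 0.781, -0.0]
contact_force: [-1.2, 0.0, -1.2]
width: 0.0113
gripper_force: 32.3
clock: 5.65
position: [0.5886, 0.0906, 0.1813]
ee_rot: [0.0, 0.624, 0.781, 0.0]
contact_force: [0.4, -1.1, -2.4]
width: 0.0105
gripper_force: 59.9
```

```bash
python3 -m inch '[{"claw":-1,"travel":[0,0,0.03],"turn":0},{"claw":-1,"travel":[0,0,0.1],"turn":0},{"claw":-1,"travel":[0,0,0.2],"turn":0},{"claw":-1,"travel":[0,0,0.27],"turn":0},{"claw":-1,"travel":[0,0,0.3],"turn":0}]'
python3 -m inch '[{"claw":-1,"travel":[0,-0.05,0],"turn":0},{"claw":-1,"travel":[-0.02,-0.15,0],"turn":-0.01},{"claw":-1,"travel":[-0.04,-0.28,0],"turn":-0.03},{"claw":-1,"travel":[-0.06,-0.42,0],"turn":-0.05},{"claw":-1,"travel":[-0.08,-0.57,0],"turn":-0.07}]'
python3 -m inch '[{"claw":-1,"travel":[-0.02,-0.15,0],"turn":-0.015},{"claw":-1,"travel":[-0.04,-0.3,0],"turn":-0.03},{"claw":-1,"travel":[-0.07,-0.45,0],"turn":-0.045},{"claw":-1,"travel":[-0.09,-0.6,0],"turn":-0.05},{"claw":-1,"travel":[-0.11,-0.75,0],"turn":-0.06}]'
python3 -m inch '[{"claw":-1,"travel":[-0.03,-0.15,0],"turn":0},{"claw":-1,"travel":[-0.06,-0.3,0],"turn":0},{"claw":-1,"travel":[-0.09,-0.45,0],"turn":0},{"claw":-1,"travel":[-0.12,-0.6,0],"turn":0},{"claw":-1,"travel":[-0.145,-0.75,0],"turn":0}]'
```

```text
clock: 6.15
position: [0.5895, 0.0906, 0.2435]
ee_rot: [0.001, 0.624, 0.781, 0.001]
contact_force: [-0.2, 0.5, -2.0]
width: 0.0105
gripper_force: 59.9
clock: 6.65
position: [0.5716, -0.0248, 0.2402]
ee_rot: [-0.001, 0.707, 0.707, -0.001]
contact_force: [0.4, -0.3, -0.9]
width: 0.0106
gripper_force: 59.9
clock: 7.15
position: [0.5493, -0.1752, 0.2403]
ee_rot: [-0.001, 0.77, 0.638, -0.001]
contact_force: [0.6, 0.2, -1.9]
width: 0.0101
gripper_force: 59.9
clock: 7.65
position: [0.5201, -0.325, 0.2402]
ee_rot: [-0.001, 0.77, 0.638, -0.0]
contact_force: [-0.2, -0.4, -1.8]
width: 0.0102
gripper_force: 59.9
```

```bash
python3 -m inch '[{"claw":-1,"travel":[0,-0.1,0],"turn":0},{"claw":-1,"travel":[0.005,-0.18,0],"turn":0},{"claw":-1,"travel":[0.005,-0.21,0],"turn":0},{"claw":-1,"travel":[0.005,-0.21,0],"turn":0},{"claw":-1,"travel":[0.005,-0.21,0],"turn":0}]'
python3 - <<'E'
from h import *
s=get_state();w=save("wrist","w4.png");sc=save("scene","s4.png");t=save("top","t4.png")
o=np.zeros((600,800,3),np.uint8)
o[:315,:420]=cv2.resize(w,(420,315));o[:360,422:800]=cv2.resize(sc[120:240,320:446],(378,360),interpolation=cv2.INTER_CUBIC)
o[318:600,:400]=cv2.resize(t[170:276,350:500],(400,282),interpolation=cv2.INTER_CUBIC)
o[365:600,422:800]=cv2.resize(t[185:250,245:350],(378,235),interpolation=cv2.INTER_CUBIC)
cv2.imwrite("pics/m4.png",o[:,:,::-1]);print(s["position"])
E
```

```text
clock: 8.15
position: [0.5228, -0.3643, 0.2412]
ee_rot: [-0.001, 0.77, 0.639, 0.0]
contact_force: [-0.2, 0.3, -1.0]
width: 0.0103
gripper_force: 59.8
[ 0.52276892 -0.36429954  0.24116099]
```

View pics/m4.png

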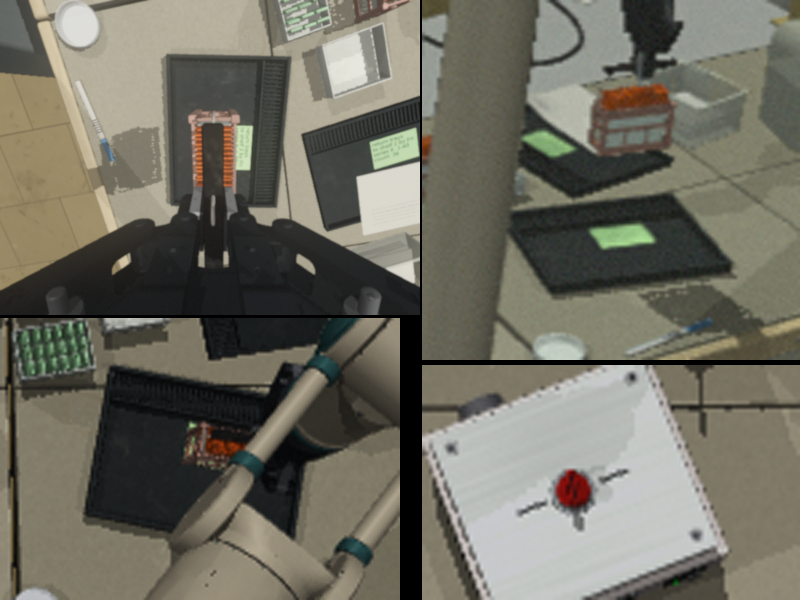

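The rack hangs upright and square to the tray, over its wide part, and the fastener (573,490 in the lower right) is now clear. Lowering.

```bash
python3 -m inch '[{"claw":-1,"travel":[0,0,-0.1],"turn":0},{"claw":-1,"travel":[0,-0.01,-0.3],"turn":0},{"claw":-1,"travel":[0,-0.01,-0.5],"turn":0},{"claw":-1,"travel":[0,-0.01,-0.66],"turn":0},{"claw":-1,"travel":[0,-0.01,-0.72],"turn":0}]'
python3 -m inch '[{"claw":-1,"travel":[0,0,-0.02],"turn":0},{"claw":-1,"travel":[0,0,-0.035],"turn":0},{"claw":-1,"travel":[0,0,-0.035],"turn":0},{"claw":-1,"travel":[0,0,-0.035],"turn":0}]'
```

```text
clock: 8.8
position: [0.5208, -0.365, 0.0939]
ee_rot: [-0.003, 0.77, 0.639, -0.0]
contact_force: [-1.0, 0.4, -1.3]
width: 0.0098
gripper_force: 59.9
clock: 9.2
position: [0.5235, -0.3682, 0.092]
ee_rot: [0.002, 0.77, 0.638, 0.0]
contact_force: [-0.1, 0.0, -1.9]
width: 0.0104
gripper_force: 59.8
```

```bash
python3 -m inch '[{"claw":-1,"travel":[0,0,-0.01],"turn":0},{"claw":-1,"travel":[0,0,-0.01],"turn":0},{"claw":-1,"travel":[0,0,-0.01],"turn":0}]'
```

```text
clock: 9.5
position: [0.5226, -0.3676, 0.0886]
ee_rot: [0.0, 0.77, 0.638, 0.0]
contact_force: [-0.3, -0.1, -2.0]
width: 0.0099
gripper_force: 59.9
```

```bash
python3 -m inch '[{"claw":-1,"travel":[0,0,-0.005],"turn":0},{"claw":-1,"travel":[0,0,-0.005],"turn":0},{"claw":-1,"travel":[0,0,-0.005],"turn":0}]'; python3 -m inch '[{"claw":-1,"travel":[0,0,-0.005],"turn":0},{"claw":-1,"travel":[0,0,-0.005],"turn":0},{"claw":-1,"travel":[0,0,-0.005],"turn":0}]';python3 -m inch '[{"claw":-1,"travel":[0,0,-0.005],"turn":0},{"claw":-1,"travel":[0,0,-0.005],"turn":0},{"claw":-1,"travel":[0,0,-0.005],"turn":0}]'
```

```text
clock: 9.8
position: [0.5225, -0.3674, 0.0872]
ee_rot: [-0.0, 0.77, 0.638, -0.0]
contact_force: [0.3, -0.4, -2.3]
width: 0.0102
gripper_force: 59.9
clock: 10.1
position: [0.523, -0.3677, 0.087]
ee_rot: [0.001, 0.77, 0.638, 0.0]
contact_force: [-0.3, 0.4, 2.2]
width: 0.0103
gripper_force: 60.4
clock: 10.4
position: [0.5236, -0.3678, 0.0869]
ee_rot: [0.001, 0.77, 0.638, 0.001]
contact_force: [0.7, 0.5, 6.4]
width: 0.0104
gripper_force: 60.9
```

```bash
python3 -m inch '[{"claw":-1,"travel":[0,0,0.01],"turn":0},{"claw":0,"travel":[0,0,0.01],"turn":0},{"claw":1,"travel":[0,0,0.01],"turn":0},{"claw":1,"travel":[0,0,0.01],"turn":0},{"claw":1,"travel":[0,0,0.01],"turn":0}]'
python3 -m inch '[{"claw":1,"travel":[0,0,0],"turn":0},{"claw":1,"travel":[0,0,0.1],"turn":0},{"claw":1,"travel":[0,0,0.3],"turn":0},{"claw":1,"travel":[0,0,0.55],"turn":0},{"claw":1,"travel":[0,0,0.8],"turn":0}]'
python3 -m inch '[{"claw":1,"travel":[0.04,1,0],"turn":0.09},{"claw":1,"travel":[0.04,1,0],"turn":0.18},{"claw":1,"travel":[0.04,1,0],"turn":0.18},{"claw":1,"travel":[0.04,1,0],"turn":0.18},{"claw":1,"travel":[0.04,1,0],"turn":0.18}]'
python3 -m inch '[{"claw":1,"travel":[0.04,1,0],"turn":0},{"claw":1,"travel":[0.04,1,0],"turn":0},{"claw":1,"travel":[0.04,1,0],"turn":0},{"claw":1,"travel":[0.04,1,0],"turn":0},{"claw":1,"travel":[0.04,1,0],"turn":0}]'
```

```text
clock: 10.9
position: [0.5224, -0.3675, 0.0871]
ee_rot: [-0.0, 0.77, 0.638, -0.0]
contact_force: [-0.1, 0.0, -0.1]
width: 0.0677
gripper_force: 0.0
clock: 11.4
position: [0.5222, -0.3672, 0.2485]
ee_rot: [-0.001, 0.77, 0.638, -0.0]
contact_force: [1.0, -1.1, -0.5]
width: 0.0854
gripper_force: 0.0
clock: 11.9
position: [0.53, -0.1612, 0.2479]
ee_rot: [-0.001, 0.558, 0.83, 0.002]
contact_force: [-0.0, -1.0, -0.2]
width: 0.0854
gripper_force: 0.0
clock: 12.4
position: [0.5383, 0.038, 0.2475]
ee_rot: [-0.001, 0.559, 0.829, 0.001]
contact_force: [-0.7, -1.5, 0.2]
width: 0.0855
gripper_force: 0.0
```

```bash
python3 -m inch '[{"claw":1,"travel":[0.01,0.12,0],"turn":0},{"claw":1,"travel":[0.01,0.12,0],"turn":0},{"claw":1,"travel":[0.01,0.12,0],"turn":0}]'
python3 - <<'E'
from h import *
s=get_state();K,T=cam("wrist",s);w=save("wrist","w5.png");t=save("top","t5.png")
m=R.from_quat(np.roll(s["ee_rot"],-1)).as_matrix();print(s["position"],np.degrees(np.arctan2(m[1,1],m[0,1])))
u,v=proj(K,T,[.540,.065,.122]).astype(int);print(u,v);u0,v0=u-50,v-50
o=np.zeros((600,800,3),np.uint8)
o[:500,:500]=cv2.resize(w[v0:v0+100,u0:u0+100],(500,500),interpolation=cv2.INTER_CUBIC);print(u0,v0)
o[:280,502:798]=cv2.resize(t[170:275,370:481],(296,280),interpolation=cv2.INTER_CUBIC)
o[300:522,502:798]=cv2.resize(w,(296,222))
cv2.imwrite("pics/m5.png",o[:,:,::-1])
E
```

```text
clock: 12.7
position: [0.5407, 0.0557, 0.2472]
ee_rot: [0.0, 0.561, 0.828, -0.0]
contact_force: [0.1, -0.6, -1.0]
width: 0.0855
gripper_force: 0.0
[0.54071737 0.05565251 0.24723635] 21.733621487407078
288 188
238 138
```

View pics/m5.png

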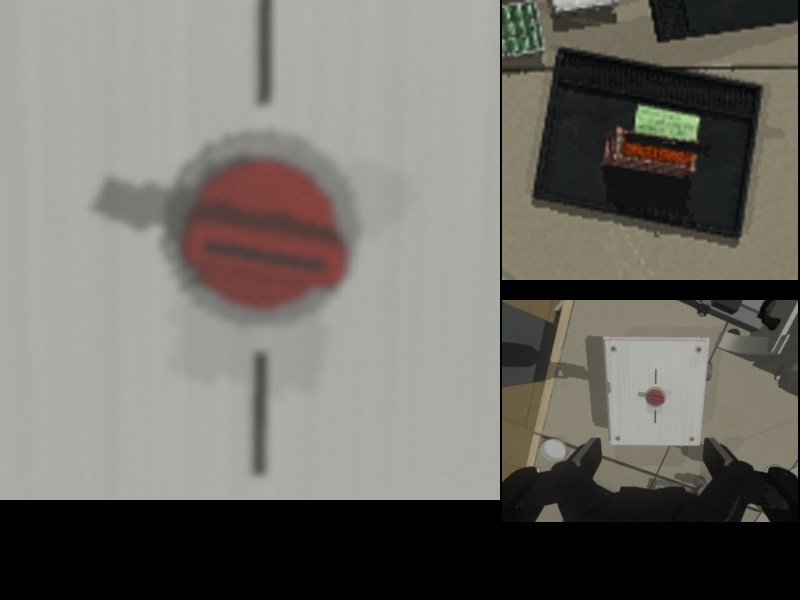

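The rack stands upright in the tray. The slot runs crop (205,245) to (328,267), nearly perpendicular to the lines (265,0)-(263,103) and (261,352)-(260,475).

```bash
python3 - <<'E'
from h import *
K,T=cam("wrist")
f=lambda u,v,z:ray(K,T,238+u/5,138+v/5,z)
ang=lambda d:np.degrees(np.arctan2(d[1],d[0]))%180
zs=0.122
for z0,z1 in((.122,.097),(.095,.07)):
  a,b=f(205,245,z0),f(328,267,z0);print("slot",(a+b)/2,np.linalg.norm(a-b),ang(a-b))
  c,d=f(264,100,z1),f(260,354,z1);print("line gap",(c+d)/2,np.linalg.norm(c-d),ang(c-d))
  c,d=f(266,0,z1),f(259,475,z1);print("lines",np.linalg.norm(c-d),ang(c-d))
K,T=cam("top")
E
```

```text
slot [0.54272154 0.06517744 0.122     ] 0.02224646589899503 11.309162130412574
line gap [0.54235227 0.06505946 0.097     ] 0.04962962596037651 111.01814638667248
lines 0.0932456945263378 111.08152035861092
slot [0.54530889 0.06023306 0.095     ] 0.024388412068023363 11.309162130412574
line gap [0.54469519 0.06050937 0.07      ] 0.05401695929553336 111.0181463866725
lines 0.10148875370800226 111.08152035861093
```

Fastener axis is at about (0.542, 0.065), wing at 11.3° versus lines at 111°, so q ≈ 80° (1.40 rad, within range). I'll turn the tool +79.6°, grip the wing, then turn it back −80°.

```bash
python3 -m inch '[{"claw":1,"travel":[0.005,0.048,-0.3],"turn":0.23},{"claw":1,"travel":[0.005,0.048,-0.3],"turn":0.23},{"claw":1,"travel":[0.005,0.048,-0.3],"turn":0.23},{"claw":1,"travel":[0.005,0.048,-0.3],"turn":0.23},{"claw":1,"travel":[0.005,0.048,-0.3],"turn":0.23}]' 25
python3 -m inch '[{"claw":1,"travel":[0,0,-0.2],"turn":0.212},{"claw":1,"travel":[0,0,-0.3],"turn":0.212},{"claw":1,"travel":[0,0,-0.4],"turn":0.212},{"claw":1,"travel":[0,0,-0.43],"turn":0.212},{"claw":1,"travel":[0,0,-0.43],"turn":0.212}]'
python3 -m inch '[{"claw":0,"travel":[0,0,0],"turn":0},{"claw":-0.4,"travel":[0,0,0],"turn":0},{"claw":-1,"travel":[0,0,0],"turn":0},{"claw":-1,"travel":[0,0,0],"turn":0},{"claw":-1,"travel":[0,0,0],"turn":0}]' 25
```

```text
clock: 13.3
position: [0.5416, 0.0647, 0.1871]
ee_rot: [-0.0, 0.231, 0.973, -0.0]
contact_force: [0.3, 0.2, 0.5]
width: 0.0852
gripper_force: 0.0
clock: 13.8
position: [0.5406, 0.0646, 0.0998]
ee_rot: [-0.002, -0.099, 0.995, -0.0]
contact_force: [-0.7, -0.1, 0.1]
width: 0.0851
gripper_force: 0.0
clock: 14.3
position: [0.5417, 0.0661, 0.1015]
ee_rot: [0.0, -0.098, 0.995, 0.0]
contact_force: [0.6, 0.1, 0.7]
width: 0.0123
gripper_force: 0.0
```

```bash
python3 -m inch '[{"claw":-1,"travel":[0,0,0],"turn":0},{"claw":-1,"travel":[0,0,0],"turn":0},{"claw":-1,"travel":[0,0,0],"turn":0}]'; python3 -c "
from h import *
s=get_state();print(s['moment'],s['contact_force'],s['gripper_force'])"
```

```text
clock: 14.6
position: [0.5415, 0.067, 0.1016]
ee_rot: [0.0, -0.098, 0.995, 0.001]
contact_force: [-0.9, 4.4, 3.6]
width: 0.0085
gripper_force: 30.1
[0.67432469 0.1563765  0.01872364] [-0.9304134   4.41382282  3.57716613] 30.1430743932724
```

Wing gripped (8.5 mm). A side force of 4.4 N in y says the axis is about 2 mm further left, so I'll shift by that and turn.

```bash
python3 -m inch '[{"claw":-1,"travel":[0,0.01,0.01],"turn":0},{"claw":-1,"travel":[0,0.01,0.01],"turn":-0.03},{"claw":-1,"travel":[0,0.01,0.01],"turn":-0.07},{"claw":-1,"travel":[0,0.01,0.01],"turn":-0.11},{"claw":-1,"travel":[0,0.01,0.01],"turn":-0.15}]' 40
python3 -m inch '[{"claw":-1,"travel":[0,0,0],"turn":-0.04},{"claw":-1,"travel":[0,0,0],"turn":-0.08},{"claw":-1,"travel":[0,0,0],"turn":-0.12},{"claw":-1,"travel":[0,0,0],"turn":-0.16},{"claw":-1,"travel":[0,0,0],"turn":-0.19}]'
python3 -m inch '[{"claw":-1,"travel":[0,0,0],"turn":-0.04},{"claw":-1,"travel":[0,0,0],"turn":-0.07},{"claw":-1,"travel":[0,0,0],"turn":-0.1},{"claw":-1,"travel":[0,0,0],"turn":-0.106},{"claw":-1,"travel":[0,0,0],"turn":-0.106}]'
python3 -c "
from h import *
s=get_state();print(s['moment'],s['qpos'])
m=R.from_quat(np.roll(s['ee_rot'],-1)).as_matrix();print(np.degrees(np.arctan2(m[1,1],m[0,1])))"
```

```text
clock: 15.1
position: [0.5414, 0.0673, 0.1018]
ee_rot: [-0.001, 0.139, 0.99, -0.001]
contact_force: [1.7, 0.6, -7.5]
width: 0.0072
gripper_force: 42.4
clock: 15.6
position: [0.5415, 0.0676, 0.1018]
ee_rot: [-0.0, 0.424, 0.906, -0.001]
contact_force: [1.7, 0.0, -8.0]
width: 0.0075
gripper_force: 42.3
clock: 16.1
position: [0.5416, 0.0677, 0.1019]
ee_rot: [-0.0, 0.566, 0.825, -0.001]
contact_force: [4.0, 0.5, -15.3]
width: 0.0075
gripper_force: 41.6
[ 0.0110508  -0.67510024 -0.06299307] [-2.56540393e-03  3.25284064e-01  1.74600529e+00 -9.25958063e-04
  1.07092285e+00 -3.70200075e-01]
21.089345453342556
```

Tool is at 21.1°, in line with the box. Now I'll press down while holding the wing.

```bash
python3 -m inch '[{"claw":-1,"travel":[0,0,-0.01],"turn":0},{"claw":-1,"travel":[0,0,-0.02],"turn":0},{"claw":-1,"travel":[0,0,-0.03],"turn":0},{"claw":-1,"travel":[0,0,-0.03],"turn":0}]'
python3 -m inch '[{"claw":-1,"travel":[0,0,-0.01],"turn":0},{"claw":-1,"travel":[0,0,-0.02],"turn":0},{"claw":-1,"travel":[0,0,-0.02],"turn":0},{"claw":-1,"travel":[0,0,-0.02],"turn":0}]'
```

```text
clock: 16.5
position: [0.5418, 0.0677, 0.0996]
ee_rot: [0.001, 0.566, 0.824, 0.0]
contact_force: [-1.8, 0.3, 6.5]
width: 0.0075
gripper_force: 44.2
clock: 16.9
position: [0.5418, 0.0677, 0.0962]
ee_rot: [0.001, 0.566, 0.825, 0.0]
contact_force: [-2.6, -0.9, 9.8]
width: 0.0078
gripper_force: 44.5
```

```bash
python3 -m inch '[{"claw":-1,"travel":[0,0,-0.01],"turn":0},{"claw":-1,"travel":[0,0,-0.01],"turn":0},{"claw":-1,"travel":[0,0,-0.01],"turn":0}]'
python3 -m inch '[{"claw":-1,"travel":[0,0,-0.01],"turn":0},{"claw":-1,"travel":[0,0,-0.01],"turn":0},{"claw":-1,"travel":[0,0,-0.01],"turn":0}]'
```

```text
clock: 17.2
position: [0.5418, 0.0677, 0.0946]
ee_rot: [0.001, 0.566, 0.825, 0.0]
contact_force: [-3.0, -1.1, 11.5]
width: 0.0076
gripper_force: 44.7
clock: 17.5
position: [0.5419, 0.0677, 0.0945]
ee_rot: [0.002, 0.566, 0.825, 0.001]
contact_force: [-6.3, -0.0, 23.2]
width: 0.0076
gripper_force: 46.1
```

The panel hit a hard stop after about 7 mm of travel (force jumped from 11 to 23 N). I'll hold and check.

```bash
python3 -m inch '[{"claw":-1,"travel":[0,0,0],"turn":0},{"claw":-1,"travel":[0,0,0],"turn":0},{"claw":-1,"travel":[0,0,0],"turn":0},{"claw":-1,"travel":[0,0,0],"turn":0},{"claw":-1,"travel":[0,0,0],"turn":0}]'
python3 - <<'E'
from h import *
w=save("wrist","w6.png");sc=save("scene","s6.png");t=save("top","t6.png")
o=np.zeros((600,800,3),np.uint8)
o[:300,:400]=cv2.resize(w,(400,300));o[:300,402:800]=cv2.resize(sc[150:270,220:379],(398,300),interpolation=cv2.INTER_CUBIC)
o[302:600,:397]=cv2.resize(t[150:300,240:440],(397,298),interpolation=cv2.INTER_CUBIC)
o[302:600,402:800]=cv2.resize(w[130:280,190:390],(398,298),interpolation=cv2.INTER_CUBIC)
cv2.imwrite("pics/m6.png",o[:,:,::-1]);print(get_state()["contact_force"])
E
```

```text
clock: 18.0
position: [0.5419, 0.0677, 0.0945]
ee_rot: [0.002, 0.566, 0.825, 0.001]
contact_force: [-6.7, -0.9, 23.1]
width: 0.0073
gripper_force: 46.1
[-6.04594495 -0.26080686 21.98269526]
```

View pics/m6.png

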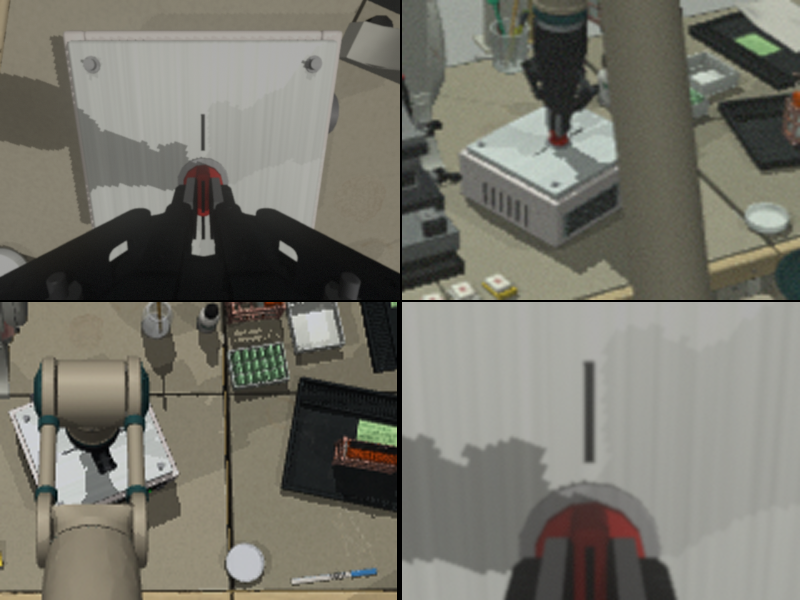

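The slot is in line with the black line, the panel sits down on the frame with 22 N steady on it, and the rack stands in the tray.

```bash
python3 -c "
from rig import ticket;print(ticket.sign_off())"
```

```text
the job is handed in; nothing more can be done
None
```

Handed in at about 18 s: the rack stands upright in the wide part of the nearer tray, the fastener's slot is in line with the black lines, and the gripper is holding the panel fully down at about 22 N; the first grip on the rack's bar closed empty just above it, and the second, lower one held.

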